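Pick out the empty tins by their weight

ROBOT

A 6-joint arm with a two-finger parallel gripper is mounted at the origin on the work surface. World frame = base frame: x ahead of the robot, y to its left, z up, the work surface at z = 0. Lengths are in m, angles in rad, forces in N, time in s.
With the tool pointing down it reaches from about 0.3 to 1 m from the base axis. Payload 5.1 kg.
Tool frame: the origin (TCP) lies midway between the tips of the shut fingers; the grasp point (between the pads) lies 19 mm behind it (bot.grip_depth is the distance from the TCP to the grasp point, in m); z points along the fingers, y is the direction in which the jaws open and shut (so a half turn about z gives the same grasp; the last joint's range is limited). The gripper opens to 95 mm and grips with 3 to 60 N. Pads are 20 mm wide; open, the fingers measure 119 mm over their backs; the gripper's body (75 mm by 180 mm) begins 59 mm behind the grasp point.
Start: joints at [1.133, 0.124, 1.65, -0, 1.367, -0.083], TCP at [0.226, 0.609, 0.215] pointing down, gripper open.
Joint ranges: [-2.61, 2.61], [-1.02, 2.33], [0.03, 2.71], [-1.35, 4.49], [0.32, 2.68], [-2.91, 2.91]. Speed limits (rad/s): [2.57, 2.57, 3.14, 3.14, 3.14, 3.14].

INTERFACE

Orientations are given as a rotation vector (axis times angle).
In Python, from station import bot gives the robot as it stands.
- The arm moves only by the shell command python3 -m creep 'ROWS' [OPENING] [FORCE]. ROWS is JSON, a list of rows, each a list of 2 entries, a list of its own where there are three numbers: the shift along the tool's x, y, z in cm, then the turn, a rotation vector about the tool's x, y, z in rad. In form: [[[x, y, z], [ax, ay, az]], ...]. A call has exactly 8 rows; each row shifts and turns the pose as measured when the row begins, along the tool's axes as they then stand; what a row does not reach is not made up. A row lasts 1/10 s, in which the tool goes at most 50 mm and 8.59 degrees, less where a joint would pass 70% of its speed; a pose out of reach is approached as far as the arm can. A call with a gripper value outside its range is refused whole. OPENING is the finger opening in cm, from 0 to 9.51, set as the call begins (- or left out, the last holds). The fingers move at their own pace and stop on an object; FORCE is the grip in N (left out, the last holds). Time passes only in rows, so rows that do not move let the fingers close, or fill a call up. It gives the time, the measured TCP pose, the force and the opening at its end, in the units of the state.
- bot.get_obs(): the state, without advancing time (a new reading comes with each control period).
- bot.capture(name): name is "scene" or "top" or "wrist"; returns a dict with "image" (420x560x3 uint8, blue, green, red), "z_map" (420x560 float32, m along the optical axis (not along the pixel's ray), 0 where there is no reading), "camera_matrix" (3x3 intrinsics, pixels), "pose" (4x4, takes a point from camera to world coordinates); the wrist camera has in their place "hand_eye" (4x4, takes a point from camera to tool coordinates, whose origin is the TCP and whose axes are the flange's). Camera axes: x right, y down, z forward; pixel columns grow to the right and rows downward; lengths in m; the calibration is good to about 2 mm. A picture is of the moment at which its call begins: read the wrist's pose just before it.
- bot.close_job(): hands the job in, once; it reports no verdict.
Trained networks look in a picture, given as the dict that the camera call returned (one of the last four; its "shot" number tells which), for a name from the list of things; names that differ only in an ending like _2 or _b are one class to them, and where a whole thing is asked for, a point or a joint stands for the part that bears it (a point fixed in the world has none). Each returns a list of dicts, best first, with "score" (0 to 1); they miss things now and then, are a little off and sometimes report something else, mostly with a low value. They report only what shows in the picture. A call takes as long as a camera call. They do not tell look-alikes from the thing itself.
- bot.look_for(picture, target): "rect" ([centre column, centre row, width, height] in pixels, round what is visible of it).
- bot.regions_of(picture, target): "mask" (420x560 bool, what is visible of it) and "rect" ([centre column, centre row, width, height] in pixels, round what is visible of it).
The state is a dict: "t": time; "joint_positions": joint angles; "qd": joint speeds; "effort": joint torques, N m; "tcp_pos": TCP position; "eef_rot": TCP orientation; "ft_force": force on the tool from outside, world axes, zero at the start; "wrist_torque": the same for the moment, N m; "opening": opening from 0.0 (shut) to 1.0 (fully open).
Only numpy, scipy, OpenCV 4.12 (cv2) and the standard library are available. Lean on these libraries where they do the work, as an engineer would, in place of code of your own. Each camera call takes 0.05 s, during which the arm holds its last target. There are 200 camera calls.

TASK

Two of the four look-alike square tins on the stovetop are empty and two are full, and only their weight tells which. Stand the two empty ones upright in the baking tray so they can be taken away for refilling, and leave the two full ones standing on the steel where they were; set tins down rather than dropping them, and do not tip them over or shift the rice paddle, salt box and shaker lying round them.

Things in the scene. Friction and masses are not known exactly. Their poses are not given: they have to be found in the camera images.
- tin_a_mid (a point): one of the four look-alike tins: square dark grey enamelled steel tin 58 x 58 mm, 90 mm high to the top of its fixed steel lid (the lid is the top 20 mm, 0.75 mm proud all round), with a steel knob 16 mm across and 8 mm high in the middle of the lid. This point is the tin's centre, 45 mm above its underside; z is up, x and y are square to its sides. Empty it weighs about 0.14 kg, full about 0.47 kg (each may vary by 15 %); nothing outside shows which.
- tin_b_mid (a point): one of the four look-alike tins: square dark grey enamelled steel tin 58 x 58 mm, 90 mm high to the top of its fixed steel lid (the lid is the top 20 mm, 0.75 mm proud all round), with a steel knob 16 mm across and 8 mm high in the middle of the lid. This point is the tin's centre, 45 mm above its underside; z is up, x and y are square to its sides. Empty it weighs about 0.14 kg, full about 0.47 kg (each may vary by 15 %); nothing outside shows which.
- tin_c_mid (a point): one of the four look-alike tins: square dark grey enamelled steel tin 58 x 58 mm, 90 mm high to the top of its fixed steel lid (the lid is the top 20 mm, 0.75 mm proud all round), with a steel knob 16 mm across and 8 mm high in the middle of the lid. This point is the tin's centre, 45 mm above its underside; z is up, x and y are square to its sides. Empty it weighs about 0.14 kg, full about 0.47 kg (each may vary by 15 %); nothing outside shows which.
- tin_d_mid (a point): one of the four look-alike tins: square dark grey enamelled steel tin 58 x 58 mm, 90 mm high to the top of its fixed steel lid (the lid is the top 20 mm, 0.75 mm proud all round), with a steel knob 16 mm across and 8 mm high in the middle of the lid. This point is the tin's centre, 45 mm above its underside; z is up, x and y are square to its sides. Empty it weighs about 0.14 kg, full about 0.47 kg (each may vary by 15 %); nothing outside shows which.
- centre_plate: flat brushed-steel cooktop plate, 600 (x) by 872 (y) by 6 mm, between two cast-iron grates; tins, tray and small things stand on it. Origin at the centre of its underside, level with the work surface. Beyond reach: on the far left a pot with a glass cover (228 mm high), on the far right a kettle (232 mm) and, at that corner of the plate, an oil bottle (216 mm)
- tray: shallow dark steel baking tray standing on the centre plate (it does not slide), 241 mm along its x by 165 mm along its y, rim 26 mm high all round, floor 3 mm thick, walls 3 mm; origin at the centre of its underside, z up
- paddle: flat wooden rice paddle lying on the centre plate, about 210 mm long along its x, 68 mm wide, 10 mm thick; origin on its underside near the middle of its length
- salt_box: round wooden salt box, 82 mm across, 60 mm high; origin at the centre of its underside
- shaker: small glass shaker with a steel cap, 42 mm across, 72 mm high; origin at the centre of its underside
Things that resemble listed ones, but are neither listed nor needed, are in the scene too. What is shaped like the part that bears tin_b_mid but purple is not meant. Leave any purple look-alike of the part that bears tin_c_mid alone.

How it is judged:
At the end, for the whole second after the job is handed in: Each empty tin (resting with under 2.8 N) stands upright within 0.1 rad on the floor of the baking tray; each full tin (over 2.8 N) stands upright on the steel plate with its centre within 40 mm of where it began; all are at rest (angle between each of tin_a_mid, tin_b_mid, tin_c_mid, tin_d_mid's own z axis and vertical below 0.1 rad and ((x of tin_a_mid in the frame of tray between -0.115 and 0.115 m and y of tin_a_mid in the frame of tray between -0.08 and 0.08 m and contact force between tin_a and tray between 0.6 and 2.8 N) or (distance of tin_a_mid from where it was at the start of the episode below 0.04 m and contact force between tin_a and centre_plate above 2.8 N)) and linear speed of each of tin_a, tin_b, tin_c, tin_d below 0.02 m/s and ((x of tin_b_mid in the frame of tray between -0.115 and 0.115 m and y of tin_b_mid in the frame of tray between -0.08 and 0.08 m and contact force between tin_b and tray between 0.6 and 2.8 N) or (distance of tin_b_mid from where it was at the start of the episode below 0.04 m and contact force between tin_b and centre_plate above 2.8 N)) and ((x of tin_c_mid in the frame of tray between -0.115 and 0.115 m and y of tin_c_mid in the frame of tray between -0.08 and 0.08 m and contact force between tin_c and tray between 0.6 and 2.8 N) or (distance of tin_c_mid from where it was at the start of the episode below 0.04 m and contact force between tin_c and centre_plate above 2.8 N)) and ((x of tin_d_mid in the frame of tray between -0.115 and 0.115 m and y of tin_d_mid in the frame of tray between -0.08 and 0.08 m and contact force between tin_d and tray between 0.6 and 2.8 N) or (distance of tin_d_mid from where it was at the start of the episode below 0.04 m and contact force between tin_d and centre_plate above 2.8 N))); the robot touches nothing.
It fails at once if a tin is tipped over (angle between any of tin_a_mid, tin_b_mid, tin_c_mid, tin_d_mid's own z axis and vertical above 0.7 rad).
It fails at once if a tin is dropped or thrown: it moves faster than 0.7 m/s (a fall of about 25 mm) with no finger on it ((linear speed of tin_a above 0.7 m/s and contact force between tin_a and the fingers below 0.05 N) or (linear speed of tin_b above 0.7 m/s and contact force between tin_b and the fingers below 0.05 N) or (linear speed of tin_c above 0.7 m/s and contact force between tin_c and the fingers below 0.05 N) or (linear speed of tin_d above 0.7 m/s and contact force between tin_d and the fingers below 0.05 N)).
It fails at once if a thing standing round the tins (rice paddle, salt box, shaker) is shoved more than 40 mm or knocked over (distance of any of paddle, salt_box, shaker from where it was at the start of the episode above 0.04 m or angle between any of paddle, salt_box, shaker's own z axis and vertical above 0.5 rad).
It also fails if it takes over 72 s, if anything falls off the work surface, if the arm or the gripper's body presses on something with over 40 N, if the wrist force passes 120 N, or if a joint passes its speed limit or range.

## Working session

There is one attempt and no reset: what is moved stays moved. The work goes in short steps, Python scripts to look and compute and a shell command to move; the robot and the scene stay as the last step left them, time stands still between calls to the robot, and variables do not carry over. Pictures are saved under pics/ and viewed, about 8 in all and at most 12, crops included, and the job is handed in when it is done.

```bash
mkdir -p pics; ls
python3 - <<'E'
from station import bot
import cv2,numpy as np
o=bot.get_obs(); print({k:np.round(v,3) for k,v in o.items()})
ims=[]
for n in ("top","scene"):
    p=bot.capture(n); ims.append(p["image"]); np.savez(f"{n}.npz",**{k:v for k,v in p.items()})
    K=p["camera_matrix"];T=p["pose"]
    for t in ("tin_a_mid","tray","paddle","salt_box","shaker"):
        for r in bot.regions_of(p,t):
            m=r["mask"]&(p["z_map"]>0); v,u=np.nonzero(m); z=p["z_map"][m]
            P=(T[:3,:3]@np.c_[(u-K[0,2])/K[0,0]*z,(v-K[1,2])/K[1,1]*z,z].T).T+T[:3,3]
            col=np.median(p["image"][m],0)
            top=P[P[:,2]>np.percentile(P[:,2],95)-.015]
            rc=cv2.minAreaRect((top[:,:2]*1000).astype(np.float32))
            print(n,t,round(r["score"],2),np.round(r["rect"]),"zmax",np.percentile(P[:,2],98).round(3),"rect",np.round(rc[0]),np.round(rc[1]),round(rc[2],1),col)
cv2.imwrite("pics/a.png",cv2.resize(ims[0],(800,600))); cv2.imwrite("pics/b.png",cv2.resize(ims[1],(800,600)))
E
```

```text
pics
{'t': np.float64(0.0), 'joint_positions': array([ 1.133,  0.125,  1.652, -0.   ,  1.368, -0.083]), 'qd': array([-0.001,  0.001,  0.   ,  0.001,  0.001,  0.   ]), 'effort': array([ 1.0000e-03, -4.1760e+01, -3.5994e+01,  7.8000e-02,  4.9000e-02,
       -0.0000e+00]), 'tcp_pos': array([0.226, 0.609, 0.213]), 'eef_rot': array([-5.540e-01, -3.092e+00,  3.000e-03]), 'ft_force': array([ 1.16 ,  0.436, -0.613]), 'wrist_torque': array([0.052, 0.018, 0.026]), 'opening': np.float64(0.999)}
top tin_a_mid 0.91 [272. 233.  36.  34.] zmax 0.104 rect [470. -38.] [60. 60.] 36.2 [132. 135. 135.]
top tin_a_mid 0.69 [248. 122.  26.  76.] zmax 0.019 rect [780.  18.] [ 66. 207.] 88.8 [ 42.  75. 116.]
top tray 0.63 [151. 221.  86. 106.] zmax 0.033 rect [522. 282.] [174. 247.] 73.2 [58. 56. 59.]
top paddle 0.57 [250. 124.  25.  74.] zmax 0.019 rect [780.  18.] [ 66. 207.] 88.8 [ 42.  75. 116.]
top salt_box 0.96 [398. 250.  35.  31.] zmax 0.068 rect [ 415. -347.] [81. 77.] 87.6 [ 43.  78. 122.]
top salt_box 0.2 [152. 220.  87. 107.] zmax 0.033 rect [522. 281.] [173. 248.] 72.6 [58. 56. 59.]
top shaker 0.58 [226. 174.  22.  18.] zmax 0.079 rect [631.  81.] [29. 30.] 16.5 [72. 74. 76.]
scene tin_a_mid 0.78 [299. 198.  22.  31.] zmax 0.103 rect [474. -37.] [59. 58.] 35.0 [102. 103. 109.]
scene tin_a_mid 0.17 [390. 280. 114. 100.] zmax 0.033 rect [524. 282.] [171. 248.] 73.3 [62. 59. 63.]
scene tray 0.74 [391. 281. 114. 102.] zmax 0.033 rect [524. 282.] [171. 248.] 73.3 [62. 59. 63.]
scene tray 0.48 [243. 296.  59.  60.] zmax 0.018 rect [782.  16.] [ 66. 210.] 86.9 [ 48.  83. 130.]
scene paddle 0.82 [244. 296.  64.  59.] zmax 0.018 rect [782.  18.] [ 66. 206.] 88.7 [ 48.  83. 130.]
scene salt_box 0.66 [232. 138.  30.  33.] zmax 0.067 rect [ 423. -343.] [74. 76.] 75.4 [ 45.  78. 124.]
scene shaker 0.61 [302. 265.  15.  22.] zmax 0.078 rect [638.  86.] [33. 33.] 35.5 [84. 85. 89.]
```

View pics/a.png

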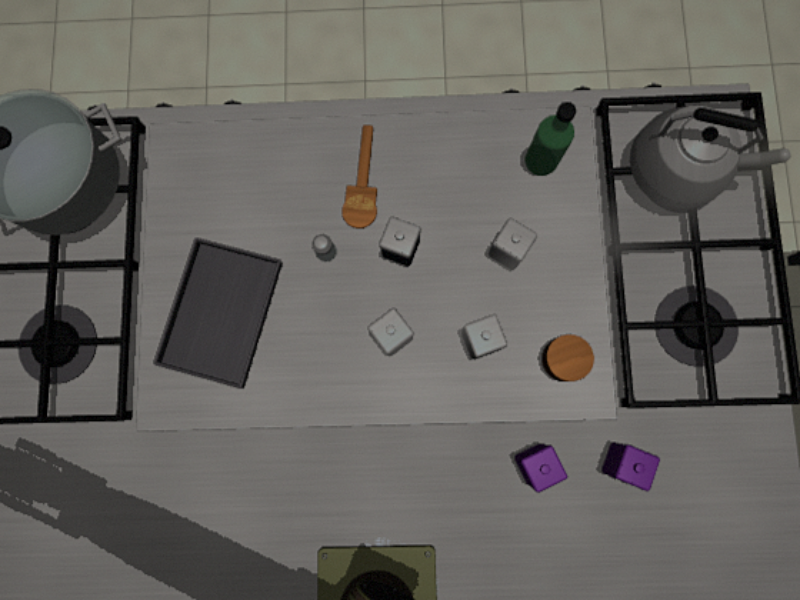

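View pics/b.png

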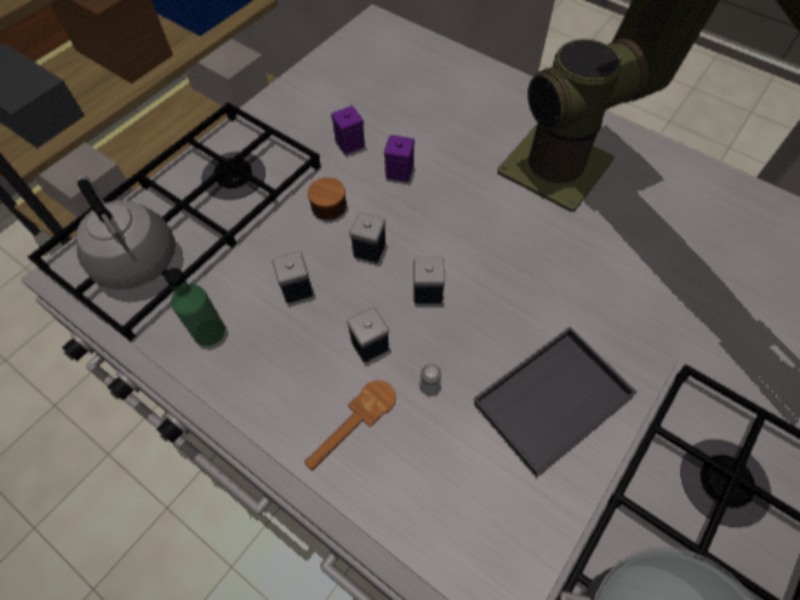

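The top view (800x600) shows four grey tins at about (400,239), (514,240), (390,332) and (485,336). The tray is at (218,313), the shaker at (322,246), the paddle at (362,180) and the salt box at (570,358). Two purple look-alikes stand at (542,468) and (632,467), and I'll leave those alone. The scene view agrees with this.

```bash
cat > h.py <<'E'
import numpy as np,cv2
from scipy.spatial.transform import Rotation as R
def cloud(p,T):
    K=p["camera_matrix"];z=p["z_map"];v,u=np.indices(z.shape)
    return np.stack([(u-K[0,2])/K[0,0]*z,(v-K[1,2])/K[1,1]*z,z],-1)@T[:3,:3].T+T[:3,3]
def tops(p,T,lo=.088,hi=.103,n=60):
    P=cloud(p,T);img=p["image"].astype(int)
    m=(p["z_map"]>0)&(P[...,2]>lo)&(P[...,2]<hi)&(np.ptp(img,-1)<40)
    k,l,s,_=cv2.connectedComponentsWithStats(m.astype(np.uint8))
    out=[]
    for i in range(1,k):
        if s[i,4]<n: continue
        Q=P[l==i]; r=cv2.minAreaRect((Q[:,:2]*1000).astype(np.float32))
        out.append((np.round(r[0],1),np.round(r[1],1),round(r[2],1),Q[:,2].mean().round(4),s[i,4]))
    return out
def to(o,xyz,yawdeg):
    "shift in tool axes (cm) and turn about tool z so tool points down with tool y along yaw (mod 180)"
    r=R.from_rotvec(o["eef_rot"]);d=r.inv().apply(np.array(xyz)-o["tcp_pos"])*100
    c=[]
    for a in (yawdeg,yawdeg+180):
        y=np.array([np.cos(np.radians(a)),np.sin(np.radians(a)),0]);z=np.array([0,0,-1.]);x=np.cross(y,z)
        c.append((r.inv()*R.from_matrix(np.c_[x,y,z])).as_rotvec())
    t=min(c,key=np.linalg.norm)
    return d.round(2),t.round(3)
def yaw(o):
    y=R.from_rotvec(o["eef_rot"]).as_matrix()[:,1];return np.degrees(np.arctan2(y[1],y[0])).round(1)
E
python3 - <<'E'
from h import *
from station import bot
o=bot.get_obs()
print("yaw",yaw(o))
for n in("top","scene"):
    p=np.load(n+".npz")
    for t in tops(p,p["pose"]): print(n,t)
p=np.load("top.npz");P=cloud(p,p["pose"]);print(bot.capture("wrist")["hand_eye"].round(3))
E
```

```text
yaw 69.7
top (array([ 755. , -555.1]), array([171.7, 121.5]), 40.4, np.float64(0.0956), np.int32(500))
top (array([ 782.7, -322.3]), array([62.3, 28.1]), 59.6, np.float64(0.0956), np.int32(63))
top (array([724.7, 523. ]), array([ 60.6, 200.8]), 44.6, np.float64(0.0957), np.int32(254))
top (array([634.2, -58.3]), array([59.6, 59.9]), 67.3, np.float64(0.0953), np.int32(534))
top (array([ 622.7, -258.7]), array([59.3, 59.5]), 54.9, np.float64(0.0954), np.int32(536))
top (array([469.8, -38.2]), array([59.6, 59.8]), 35.7, np.float64(0.0956), np.int32(568))
top (array([ 456.8, -199.7]), array([59.8, 59.9]), 19.2, np.float64(0.0957), np.int32(576))
scene (array([39. ,  9.3]), array([ 58.6, 129.1]), 14.2, np.float64(0.0953), np.int32(144))
scene (array([ 782.1, -545.4]), array([111.3, 171.2]), 80.0, np.float64(0.0956), np.int32(401))
scene (array([ 459.9, -198.8]), array([61. , 61.2]), 17.4, np.float64(0.0948), np.int32(348))
scene (array([ 626.6, -257.1]), array([61.2, 59.5]), 55.5, np.float64(0.095), np.int32(389))
scene (array([473.3, -35.8]), array([58.7, 55.6]), 36.1, np.float64(0.0952), np.int32(368))
scene (array([ 807.7, -311.2]), array([24.9, 60.4]), 74.2, np.float64(0.0959), np.int32(80))
scene (array([637.6, -57.2]), array([60.7, 59.5]), 67.4, np.float64(0.0951), np.int32(458))
[[-0.001 -0.962 -0.274  0.077]
 [ 1.    -0.001 -0.     0.001]
 [ 0.    -0.274  0.962 -0.169]
 [ 0.     0.     0.     1.   ]]
```

Run:
```python
from h import *
from station import bot
o=bot.get_obs(); print(to(o,(.471,-.037,.16),36), o["ft_force"].round(2))
```

```text
(array([-45.45, -52.11,   5.47]), array([ 0.   , -0.   ,  0.588])) [ 0.78 -0.1   0.39]
```

```bash
python3 -m creep '[[[-3.2,-3.7,0.3],[0,0,0]],[[-3.2,-3.7,0.3],[0,0,0]],[[-3.2,-3.7,0.3],[0,0,0]],[[-3.2,-3.7,0.3],[0,0,0]],[[-3.2,-3.7,0.3],[0,0,0]],[[-3.2,-3.7,0.3],[0,0,0]],[[-3.2,-3.7,0.3],[0,0,0]],[[-3.2,-3.7,0.3],[0,0,0]]]' 9.5 25
python3 - <<'E'
from h import *
from station import bot
o=bot.get_obs(); print(to(o,(.471,-.037,.16),36), o["ft_force"].round(2),o["tcp_pos"])
E
```

```text
t: 1.45
tcp_pos: [0.3655, 0.2391, 0.1901]
eef_rot: [0.535, 3.092, 0.006]
ft_force: [1.7, -0.5, 0.9]
opening: 0.998
(array([-19.21, -22.47,   2.97]), array([0.005, 0.002, 0.6  ])) [ 1.66 -0.48  0.93] [0.36546973 0.23907115 0.19012697]
```

```bash
python3 -m creep '[[[-3.2,-3.75,0.5],[0,0,0]],[[-3.2,-3.75,0.5],[0,0,0]],[[-3.2,-3.75,0.5],[0,0,0]],[[-3.2,-3.75,0.5],[0,0,0]],[[-3.2,-3.75,0.5],[0,0,0]],[[-3.2,-3.75,0.5],[0,0,0]],[[0,0,0],[0,0,0.15]],[[0,0,0],[0,0,0.15]]]'
python3 -m creep '[[[0,0,0],[0,0,0.15]],[[0,0,0],[0,0,0.15]],[[0,0,0],[0,0,0]],[[0,0,0],[0,0,0]],[[0,0,0],[0,0,0]],[[0,0,0],[0,0,0]],[[0,0,0],[0,0,0]],[[0,0,0],[0,0,0]]]'
python3 - <<'E'
from h import *
from station import bot
o=bot.get_obs(); print(to(o,(.471,-.037,.06),36), o["ft_force"].round(2),o["tcp_pos"],yaw(o))
p=bot.capture("wrist");T=np.eye(4);T[:3,:3]=R.from_rotvec(o["eef_rot"]).as_matrix();T[:3,3]=o["tcp_pos"]
for t in tops(p,T@p["hand_eye"]): print(t)
cv2.imwrite("pics/c.png",p["image"])
E
```

```text
t: 2.25
tcp_pos: [0.472, -0.0474, 0.1629]
eef_rot: [1.001, 2.964, 0.013]
ft_force: [0.8, -0.2, 0.4]
opening: 1.003
t: 3.05
tcp_pos: [0.4723, -0.0487, 0.1636]
eef_rot: [1.418, 2.788, 0.016]
ft_force: [1.0, -0.4, -1.0]
opening: 0.998
(array([ 1.09,  0.43, 10.36]), array([0.015, 0.007, 0.001])) [ 0.98 -0.43 -0.95] [ 0.47226821 -0.0486706   0.16357372] 36.1
(array([472.1, -36.7]), array([59.7, 59.3]), 35.9, np.float64(0.0947), np.int32(7312))
(array([ 468.1, -190.1]), array([37.2, 47.4]), 18.6, np.float64(0.0954), np.int32(1892))
(array([620.2, -78.9]), array([ 6.4, 40. ]), 67.0, np.float64(0.0938), np.int32(323))
```

View pics/c.png

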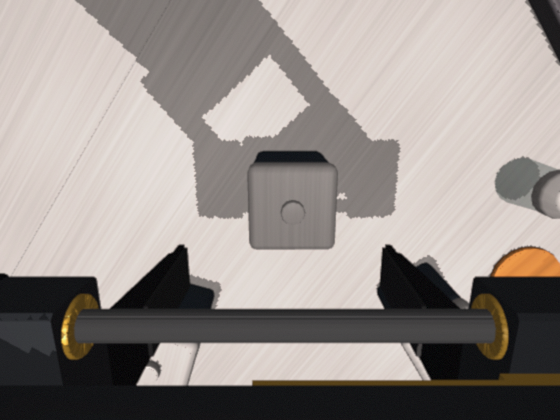

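The wrist view shows the tin centred between the jaws (292,205), with nothing in the way of the fingers.

```bash
python3 -m creep '[[[0.55,0.25,1.0],[0.015,0.007,0]],[[0.55,0.25,1.5],[0,0,0]],[[0,0,1.9],[0,0,0]],[[0,0,2],[0,0,0]],[[0,0,2],[0,0,0]],[[0,0,2],[0,0,0]],[[0,0,0],[0,0,0]],[[0,0,0],[0,0,0]]]'
python3 - <<'E'
from h import *
from station import bot
o=bot.get_obs(); print(to(o,(.472,-.037,.06),36), o["ft_force"].round(2),o["tcp_pos"],yaw(o))
E
python3 -m creep '[[[0,0,0],[0,0,0]],[[0,0,0],[0,0,0]],[[0,0,0],[0,0,0]],[[0,0,0],[0,0,0]],[[0,0,0],[0,0,0]],[[0,0,0],[0,0,0]],[[0,0,0],[0,0,0]],[[0,0,0],[0,0,0]]]' 5 25
```

```text
t: 3.9
tcp_pos: [0.466, -0.0323, 0.0484]
eef_rot: [-1.416, -2.795, 0.004]
ft_force: [0.6, 0.0, 0.3]
opening: 0.999
(array([-0.73,  0.2 , -1.17]), array([-0.006, -0.006,  0.005])) [0.58 0.   0.33] [ 0.46601521 -0.03228694  0.04838852] 36.3
t: 4.7
tcp_pos: [0.4683, -0.0324, 0.0518]
eef_rot: [-1.418, -2.8, 0.001]
ft_force: [0.3, 0.1, -0.1]
opening: 0.606
```

```bash
cat > w.py <<'E'
from h import *
from station import bot
F=[]
for i in range(6):
    bot.capture("wrist");o=bot.get_obs();F.append(o["ft_force"])
F=np.array(F);print("F",F.mean(0).round(2),F[:,2].round(2),"pos",o["tcp_pos"].round(4),"yaw",yaw(o),"open",round(o["opening"]*95.1,1),"t",o["t"].round(2))
E
python3 w.py
python3 -m creep '[[[0,0,-0.5],[0,0,0]],[[0,0,-1],[0,0,0]],[[0,0,-1],[0,0,0]],[[0,0,-0.5],[0,0,0]],[[0,0,0],[0,0,0]],[[0,0,0],[0,0,0]],[[0,0,0],[0,0,0]],[[0,0,0],[0,0,0]]]' 
python3 w.py
```

```text
t: 5.8
tcp_pos: [0.4687, -0.0324, 0.0852]
eef_rot: [-1.419, -2.802, 0.001]
ft_force: [-1.3, 0.0, -1.2]
opening: 0.606Traceback (most recent call last):
  File "w.py", line 6, in <module>
    F=np.array(F);print("F",F.mean(0).round(2),F[:,2].round(2),"pos",o["tcp_pos"].round(4),"yaw",yaw(o),"open",round(o["opening"]*95.1,1),"t",o["t"].round(2))
                                                                                                                                              ^^^^^^^^^^^^
AttributeError: 'float' object has no attribute 'round'
Traceback (most recent call last):
  File "w.py", line 6, in <module>
    F=np.array(F);print("F",F.mean(0).round(2),F[:,2].round(2),"pos",o["tcp_pos"].round(4),"yaw",yaw(o),"open",round(o["opening"]*95.1,1),"t",o["t"].round(2))
                                                                                                                                              ^^^^^^^^^^^^
AttributeError: 'float' object has no attribute 'round'
```

```bash
sed -i 's/o\["t"\].round(2)/round(float(o["t"]),2)/' w.py; python3 w.py
python3 - <<'E'
from h import *
from station import bot
o=bot.get_obs(); print(to(o,(.580,.265,.17),73),o["effort"].round(2))
E
```

```text
F [ 0.04  0.06 -1.05] [-1.79 -0.97 -0.82 -1.44 -0.77 -0.51] pos [ 0.4689 -0.0325  0.0854] yaw 36.3 open 58.2 t 6.4
(array([17.41, 26.56, -8.47]), array([-0.   , -0.001, -0.641])) [-0.000e+00 -2.591e+01 -3.356e+01  2.000e-02  8.000e-02  0.000e+00]
```

Mean wrist force is −1.05 N, against about 0 unloaded, so tin 1 is empty. Taking it to the tray.

```bash
python3 -m creep '[[[0,0,-3],[0,0,0]],[[0,0,-3],[0,0,0]],[[1.5,2.3,-1],[0,0,0]],[[2.5,3.8,-0.3],[0,0,0]],[[2.5,3.8,-0.3],[0,0,0]],[[2.5,3.8,-0.3],[0,0,0]],[[2.5,3.8,-0.3],[0,0,0]],[[2.5,3.8,0],[0,0,0]]]'
python3 -m creep '[[[2.2,3.3,0],[0,0,0]],[[1,1.5,0],[0,0,0]],[[0,0,0],[0,0,-0.13]],[[0,0,0],[0,0,-0.13]],[[0,0,0],[0,0,-0.13]],[[0,0,0],[0,0,-0.13]],[[0,0,0],[0,0,-0.12]],[[0,0,0],[0,0,0]]]'
python3 - <<'E'
from h import *
from station import bot
o=bot.get_obs(); print(o["tcp_pos"].round(4),yaw(o),to(o,(.580,.265,.057),73),o["opening"]*95.1)
E
```

```text
t: 7.2
tcp_pos: [0.561, 0.2104, 0.1711]
eef_rot: [1.433, 2.794, 0.001]
ft_force: [0.3, -1.5, -0.8]
opening: 0.612
t: 8.0
tcp_pos: [0.5825, 0.2747, 0.1687]
eef_rot: [-0.428, -3.112, -0.0]
ft_force: [0.7, 0.6, -1.7]
opening: 0.61
[0.5825 0.2747 0.1687] 74.4 (array([-0.03, -1.01, 11.17]), array([ 0.   , -0.001,  0.024])) 57.97116745251592
```

```bash
python3 -m creep '[[[0,-0.5,1],[0,0,0.02]],[[0,-0.5,2],[0,0,0]],[[0,0,2],[0,0,0]],[[0,0,2],[0,0,0]],[[0,0,0.8],[0,0,0]],[[0,0,0.4],[0,0,0]],[[0,0,0],[0,0,0]],[[0,0,0],[0,0,0]]]'
python3 - <<'E'
from h import *
from station import bot
o=bot.get_obs(); print(o["tcp_pos"].round(4),yaw(o),to(o,(.580,.265,.0555),73),o["opening"]*95.1)
E
```

```text
t: 8.8
tcp_pos: [0.5791, 0.263, 0.0818]
eef_rot: [-0.489, -3.102, 0.001]
ft_force: [-0.3, 0.2, -1.1]
opening: 0.609
[0.5791 0.263  0.0818] 72.1 (array([-0.02,  0.22,  2.63]), array([-0.001, -0.001, -0.016])) 57.95124613780503
```

```bash
python3 -m creep '[[[0,0.1,0.8],[0,0,0]],[[0,0,0.6],[0,0,0]],[[0,0,0.4],[0,0,0]],[[0,0,0.3],[0,0,0]],[[0,0,0.2],[0,0,0]],[[0,0,0.1],[0,0,0]],[[0,0,0],[0,0,0]],[[0,0,0],[0,0,0]]]'
python3 w.py
```

```text
t: 9.6
tcp_pos: [0.5813, 0.2648, 0.0587]
eef_rot: [0.49, 3.1, 0.003]
ft_force: [-0.2, 0.6, -1.1]
opening: 0.61
F [-0.03  0.12 -1.25] [-1.52 -1.46 -0.82 -1.29 -1.09 -1.31] pos [0.5813 0.2648 0.0587] yaw 72.0 open 58.0 t 9.9
```

```bash
python3 -m creep '[[[0,0,0.15],[0,0,0]],[[0,0,0.15],[0,0,0]],[[0,0,0.1],[0,0,0]],[[0,0,0.1],[0,0,0]],[[0,0,0],[0,0,0]],[[0,0,0],[0,0,0]],[[0,0,0],[0,0,0]],[[0,0,0],[0,0,0]]]'
python3 w.py
```

```text
t: 10.7
tcp_pos: [0.582, 0.265, 0.0549]
eef_rot: [0.49, 3.099, 0.004]
ft_force: [-0.9, -0.1, 0.6]
opening: 0.611
F [-0.38 -0.4   0.04] [-0.33 -0.25  0.13 -0.17  0.51  0.33] pos [0.582  0.265  0.0549] yaw 72.0 open 57.8 t 11.0
```

Touchdown: the wrist force went to about 0 at the expected height. Releasing and rising.

```bash
python3 -m creep '[[[0,0,0],[0,0,0]],[[0,0,0],[0,0,0]],[[0,0,0],[0,0,0]],[[0,0,0],[0,0,0]],[[0,0,-1],[0,0,0]],[[0,0,-3],[0,0,0]],[[0,0,-4],[0,0,0]],[[0,0,-3],[0,0,0]]]' 9.5 25
python3 - <<'E'
from h import *
from station import bot
o=bot.get_obs(); print(o["tcp_pos"].round(4),yaw(o),to(o,(.459,-.199,.17),18),o["opening"]*95.1)
E
```

```text
t: 11.8
tcp_pos: [0.5781, 0.2636, 0.1633]
eef_rot: [-0.49, -3.098, 0.005]
ft_force: [0.9, 0.4, 0.1]
opening: 0.999
[0.5781 0.2636 0.1633] 72.0 (array([ -2.94, -47.68,  -0.51]), array([-0.006, -0.003,  0.943])) 94.98944076575549
```

Run:
```python
from h import *
from station import bot
o=bot.get_obs(); print(to(o,(.636,-.058,.17),67))
```

```text
(array([-15.42, -28.81,  -0.64]), array([-0.004, -0.005,  0.088]))
```

```bash
python3 -m creep '[[[-1.9,-3.6,-0.4],[-0.004,-0.005,0.08]],[[-2.0,-4.2,-0.1],[0,0,0]],[[-2.0,-4.2,-0.1],[0,0,0]],[[-2.0,-4.2,0],[0,0,0]],[[-2.0,-4.2,0],[0,0,0]],[[-2,-4.2,0],[0,0,0]],[[-1.4,-3.0,0],[0,0,0]],[[0,0,0],[0,0,0]]]'
python3 - <<'E'
from h import *
from station import bot
bot.capture("top");bot.capture("top");
o=bot.get_obs(); p=bot.capture("wrist");T=np.eye(4);T[:3,:3]=R.from_rotvec(o["eef_rot"]).as_matrix();T[:3,3]=o["tcp_pos"]
for t in tops(p,T@p["hand_eye"]): print(t)
print(o["tcp_pos"].round(4),yaw(o),to(o,(.637,-.0575,.055),67))
E
```

```text
t: 12.6
tcp_pos: [0.6049, -0.0502, 0.1871]
eef_rot: [0.606, 3.057, 0.013]
ft_force: [1.0, 0.8, -0.2]
opening: 0.998
(array([ 474.7, -181.7]), array([34.2, 72.2]), 55.2, np.float64(0.0937), np.int32(3257))
(array([636.6, -56.8]), array([59.7, 58.7]), 67.2, np.float64(0.0947), np.int32(5479))
[ 0.6049 -0.0471  0.1869] 67.7 (array([-3.06,  0.06, 13.27]), array([0.015, 0.023, 0.013]))
```

```bash
python3 -m creep '[[[-1,0,0.5],[0.015,0.023,0.013]],[[-1.1,0,1.5],[0,0,0]],[[-0.8,0,2],[0,0,0]],[[0,0,2],[0,0,0]],[[0,0,1.5],[0,0,0]],[[0,0,0.5],[0,0,0]],[[0,0,0],[0,0,0]],[[0,0,0],[0,0,0]]]'
python3 - <<'E'
from h import *
from station import bot
o=bot.get_obs(); 
print(o["tcp_pos"].round(4),yaw(o),to(o,(.637,-.0575,.055),67))
E
```

```text
t: 13.55
tcp_pos: [0.634, -0.0454, 0.1072]
eef_rot: [0.602, 3.082, 0.003]
ft_force: [-0.3, -0.1, -0.1]
opening: 0.998
[ 0.634  -0.0454  0.1072] 67.9 (array([-0.73, -1.02,  5.22]), array([0.002, 0.001, 0.015]))
```

```bash
python3 -m creep '[[[-0.4,-0.5,0],[0,0,0.01]],[[-0.3,-0.5,0],[0,0,0]],[[0,0,1.2],[0,0,0]],[[0,0,1.5],[0,0,0]],[[0,0,1.2],[0,0,0]],[[0,0,0.5],[0,0,0]],[[0,0,0.2],[0,0,0]],[[0,0,0],[0,0,0]]]'
python3 - <<'E'
from h import *
from station import bot
o=bot.get_obs(); 
print(o["tcp_pos"].round(4),yaw(o),to(o,(.637,-.0575,.055),67))
E
```

```text
t: 14.35
tcp_pos: [0.6378, -0.059, 0.059]
eef_rot: [0.62, 3.076, 0.003]
ft_force: [0.7, -0.0, -1.0]
opening: 0.999
[ 0.6378 -0.059   0.059 ] 67.2 (array([0.13, 0.1 , 0.4 ]), array([0.003, 0.004, 0.004]))
```

```bash
python3 -m creep '[[[0.1,0.1,0.4],[0,0,0]],[[0,0,0],[0,0,0]],[[0,0,0],[0,0,0]],[[0,0,0],[0,0,0]],[[0,0,0],[0,0,0]],[[0,0,0],[0,0,0]],[[0,0,0],[0,0,0]],[[0,0,0],[0,0,0]]]' 5.2 25
python3 -m creep '[[[0,0,-0.5],[0,0,0]],[[0,0,-1],[0,0,0]],[[0,0,-1],[0,0,0]],[[0,0,-0.5],[0,0,0]],[[0,0,0],[0,0,0]],[[0,0,0],[0,0,0]],[[0,0,0],[0,0,0]],[[0,0,0],[0,0,0]]]' 
python3 w.py
```

```text
t: 15.15
tcp_pos: [0.6382, -0.0577, 0.0561]
eef_rot: [0.619, 3.073, 0.002]
ft_force: [-0.5, -0.4, -0.1]
opening: 0.611
t: 15.95
tcp_pos: [0.6355, -0.0569, 0.0857]
eef_rot: [0.62, 3.079, 0.003]
ft_force: [0.7, -0.5, -4.1]
opening: 0.609
F [ 0.05  0.42 -4.68] [-3.46 -5.79 -4.73 -4.43 -4.48 -5.17] pos [ 0.6356 -0.057   0.0858] yaw 67.2 open 58.1 t 16.25
```

T2 weighs 4.7 N, so it is full. I'm setting it back where it stood.

```bash
python3 -m creep '[[[0.1,0,0.7],[0,0,0]],[[0.1,0,0.7],[0,0,0]],[[0,0,0.5],[0,0,0]],[[0,0,0.4],[0,0,0]],[[0,0,0.2],[0,0,0]],[[0,0,0],[0,0,0]],[[0,0,0],[0,0,0]],[[0,0,0],[0,0,0]]]'
python3 w.py
```

```text
t: 17.05
tcp_pos: [0.633, -0.0559, 0.0574]
eef_rot: [-0.62, -3.079, -0.003]
ft_force: [0.4, 0.6, -4.1]
opening: 0.606
F [-0.04 -0.17 -4.24] [-3.71 -4.65 -3.89 -3.96 -4.68 -4.54] pos [ 0.633  -0.0559  0.0575] yaw 67.2 open 58.1 t 17.35
```

```bash
python3 -m creep '[[[0,0,0.15],[0,0,0]],[[0,0,0.1],[0,0,0]],[[0,0,0.1],[0,0,0]],[[0,0,0],[0,0,0]],[[0,0,0],[0,0,0]],[[0,0,0],[0,0,0]],[[0,0,0],[0,0,0]],[[0,0,0],[0,0,0]]]'
python3 w.py
```

```text
t: 18.15
tcp_pos: [0.6337, -0.0561, 0.0562]
eef_rot: [0.62, 3.079, 0.003]
ft_force: [-2.7, -0.1, -1.9]
opening: 0.61
F [-1.65  0.1  -1.09] [-1.29 -1.97 -0.84 -0.99 -0.71 -0.75] pos [ 0.6337 -0.0561  0.0563] yaw 67.2 open 57.8 t 18.45
```

```bash
python3 -m creep '[[[0,0,0],[0,0,0]],[[0,0,0],[0,0,0]],[[0,0,0],[0,0,0]],[[0,0,0],[0,0,0]],[[0,0,-1],[0,0,0]],[[0,0,-3],[0,0,0]],[[0,0,-4],[0,0,0]],[[0,0,-3],[0,0,0]]]' 9.5 25
python3 - <<'E'
from h import *
from station import bot
o=bot.get_obs(); print(o["tcp_pos"].round(4),yaw(o),to(o,(.4585,-.199,.17),108),o["opening"]*95.1)
E
```

```text
t: 19.25
tcp_pos: [0.6321, -0.056, 0.1669]
eef_rot: [-0.619, -3.076, -0.003]
ft_force: [0.6, -0.1, -0.7]
opening: 0.996
[ 0.6321 -0.056   0.1669] 67.2 (array([ 10.47, -19.9 ,  -0.29]), array([ 0.002, -0.004, -0.712])) 94.73849566222133
```

```bash
python3 -m creep '[[[1.5,-3,-0.1],[0,0,0]],[[2.2,-4.2,-0.1],[0,0,0]],[[2.2,-4.2,-0.1],[0,0,0]],[[2.2,-4.2,0],[0,0,0]],[[2,-3.5,0],[0,0,0]],[[0,0,0],[0,0,-0.14]],[[0,0,0],[0,0,-0.14]],[[0,0,0],[0,0,-0.14]]]'
python3 -m creep '[[[0,0,0],[0,0,-0.14]],[[0,0,0],[0,0,-0.13]],[[0,0,0],[0,0,0]],[[0,0,0],[0,0,0]],[[0,0,0],[0,0,0]],[[0,0,0],[0,0,0]],[[0,0,0],[0,0,0]],[[0,0,0],[0,0,0]]]'
python3 - <<'E'
from h import *
from station import bot
o=bot.get_obs(); p=bot.capture("wrist");T=np.eye(4);T[:3,:3]=R.from_rotvec(o["eef_rot"]).as_matrix();T[:3,3]=o["tcp_pos"]
for t in tops(p,T@p["hand_eye"]): print(t)
print(o["tcp_pos"].round(4),yaw(o),to(o,(.4585,-.199,.055),108))
E
```

```text
t: 20.05
tcp_pos: [0.4655, -0.2, 0.1863]
eef_rot: [-0.06, 3.118, -0.013]
ft_force: [-0.3, -0.3, 0.0]
opening: 1.003
t: 20.85
tcp_pos: [0.4661, -0.2008, 0.1911]
eef_rot: [-0.484, 3.077, -0.024]
ft_force: [0.1, 0.1, 0.4]
opening: 0.994
(array([ 458.4, -199. ]), array([58.4, 59.5]), 18.4, np.float64(0.0947), np.int32(5962))
(array([ 628.7, -251.5]), array([42.9, 59.4]), 54.2, np.float64(0.0952), np.int32(2141))
[ 0.4661 -0.2008  0.1911] 107.9 (array([ 0.99,  0.67, 13.58]), array([-0.019,  0.024, -0.002]))
```

```bash
python3 -m creep '[[[0.3,0.2,0.5],[-0.019,0.024,0]],[[0.3,0.2,2],[0,0,0]],[[0,0,2.5],[0,0,0]],[[0,0,2],[0,0,0]],[[0,0,1],[0,0,0]],[[0,0,0.5],[0,0,0]],[[0,0,0],[0,0,0]],[[0,0,0],[0,0,0]]]'
python3 - <<'E'
from h import *
from station import bot
o=bot.get_obs(); 
print(o["tcp_pos"].round(4),yaw(o),to(o,(.4585,-.199,.055),108))
E
```

```text
t: 21.7
tcp_pos: [0.4592, -0.1992, 0.1032]
eef_rot: [0.487, -3.098, -0.004]
ft_force: [0.6, -0.6, 0.1]
opening: 0.996
[ 0.4592 -0.1992  0.1032] 107.8 (array([0.04, 0.02, 4.82]), array([ 0.003, -0.005, -0.003]))
```

```bash
python3 -m creep '[[[0,0,0.6],[0,0,0]],[[0,0,1.2],[0,0,0]],[[0,0,1.2],[0,0,0]],[[0,0,1],[0,0,0]],[[0,0,0.5],[0,0,0]],[[0,0,0.2],[0,0,0]],[[0,0,0],[0,0,0]],[[0,0,0],[0,0,0]]]' 
python3 -m creep '[[[0,0,0],[0,0,0]],[[0,0,0],[0,0,0]],[[0,0,0],[0,0,0]],[[0,0,0],[0,0,0]],[[0,0,0],[0,0,0]],[[0,0,0],[0,0,0]],[[0,0,0],[0,0,0]],[[0,0,0],[0,0,0]]]' 5.2 25
python3 -m creep '[[[0,0,-0.5],[0,0,0]],[[0,0,-1],[0,0,0]],[[0,0,-1],[0,0,0]],[[0,0,-0.5],[0,0,0]],[[0,0,0],[0,0,0]],[[0,0,0],[0,0,0]],[[0,0,0],[0,0,0]],[[0,0,0],[0,0,0]]]' 
python3 w.py
```

```text
t: 22.5
tcp_pos: [0.46, -0.1997, 0.0537]
eef_rot: [0.487, -3.1, -0.001]
ft_force: [-0.0, -0.3, -0.3]
opening: 0.999
t: 23.3
tcp_pos: [0.4611, -0.2002, 0.0554]
eef_rot: [0.487, -3.103, 0.002]
ft_force: [1.3, 0.1, -0.1]
opening: 0.611
t: 24.1
tcp_pos: [0.4607, -0.2001, 0.088]
eef_rot: [0.487, -3.102, 0.002]
ft_force: [0.4, -0.9, -1.7]
opening: 0.611
F [ 0.37 -0.28 -1.74] [-2.5  -1.45 -2.24 -1.58 -0.77 -1.9 ] pos [ 0.4608 -0.2001  0.0881] yaw 107.8 open 57.8 t 24.4
```

T3 reads 1.7 N, so it is empty. It goes to the second place in the tray, (0.466, 0.299).

Run:
```python
from h import *
from station import bot
o=bot.get_obs(); print(to(o,(.466,.299,.17),73))
```

```text
(array([-15.78,  47.34,  -8.25]), array([-0.001, -0.001,  0.608]))
```

```bash
python3 -m creep '[[[0,0,-2],[0,0,0]],[[0,0,-3.3],[0,0,0]],[[-0.7,2.2,-2],[0,0,0]],[[-1.3,4,-0.3],[0,0,0]],[[-1.4,4.4,0],[0,0,0]],[[-1.4,4.4,0],[0,0,0]],[[-1.4,4.4,0],[0,0,0]],[[-1.4,4.4,0],[0,0,0]]]'
python3 -m creep '[[[-1.4,4.4,0],[0,0,0]],[[-1.4,4.4,0],[0,0,0]],[[-1.4,4.4,0],[0,0,0]],[[-1.2,4,0],[0,0,0]],[[-1,3,0],[0,0,0]],[[0,0,0],[0,0,0.14]],[[0,0,0],[0,0,0.14]],[[0,0,0],[0,0,0.14]]]'
python3 -m creep '[[[0,0,0],[0,0,0.12]],[[0,0,0],[0,0,0.06]],[[0,0,0],[0,0,0]],[[0,0,0],[0,0,0]],[[0,0,0],[0,0,0]],[[0,0,0],[0,0,0]],[[0,0,0],[0,0,0]],[[0,0,0],[0,0,0]]]'
python3 - <<'E'
from h import *
from station import bot
o=bot.get_obs(); print(o["tcp_pos"].round(4),yaw(o),to(o,(.466,.299,.0605),73),o["opening"]*95.1)
p=bot.capture("top")
for t in tops(p,p["pose"]): print(t)
P=cloud(p,p["pose"])
r=bot.regions_of(p,"tray")
if r: print(r[0]["rect"],r[0]["score"])
E
```

```text
t: 25.2
tcp_pos: [0.4616, 0.0534, 0.1679]
eef_rot: [-0.468, 3.104, -0.002]
ft_force: [1.3, -1.3, -0.7]
opening: 0.61
t: 26.0
tcp_pos: [0.4601, 0.2813, 0.168]
eef_rot: [0.196, 3.131, 0.001]
ft_force: [-0.6, -0.1, -0.7]
opening: 0.608
t: 26.8
tcp_pos: [0.4596, 0.2816, 0.167]
eef_rot: [0.484, 3.101, 0.0]
ft_force: [-0.1, -0.4, -1.5]
opening: 0.611
[0.4596 0.2816 0.167 ] 72.3 (array([-0.05,  1.85, 10.65]), array([ 0.001,  0.003, -0.013])) 58.10883068206698
(array([ 757. , -556.2]), array([171.9, 123.8]), 36.9, np.float64(0.0955), np.int32(500))
(array([ 783. , -322.3]), array([62.3, 26.3]), 58.9, np.float64(0.0956), np.int32(62))
(array([724.3, 524.5]), array([ 62.8, 202.2]), 43.5, np.float64(0.0956), np.int32(250))
(array([630.1, -56.2]), array([59.8, 60.8]), 66.8, np.float64(0.0953), np.int32(534))
(array([ 622.5, -258.7]), array([59.3, 60.1]), 54.9, np.float64(0.0955), np.int32(544))
(array([585.5, 261.6]), array([59.3, 59.6]), 71.8, np.float64(0.098), np.int32(524))
(array([55.1,  6.4]), array([17.1, 87.5]), 6.8, np.float64(0.0966), np.int32(69))
[159.4, 218.5, 75.6, 107.3] 0.74
```

```bash
python3 -m creep '[[[0,0.9,1],[0,0,0]],[[0,0.8,2],[0,0,0]],[[0,0,2],[0,0,0]],[[0,0,2],[0,0,0]],[[0,0,1],[0,0,0]],[[0,0,0.4],[0,0,0]],[[0,0,0],[0,0,0]],[[0,0,0],[0,0,0]]]'
python3 - <<'E'
from h import *
from station import bot
o=bot.get_obs(); print(o["tcp_pos"].round(4),yaw(o),to(o,(.466,.299,.0605),73),o["opening"]*95.1)
E
```

```text
t: 27.7
tcp_pos: [0.4666, 0.3014, 0.0786]
eef_rot: [0.483, 3.099, 0.004]
ft_force: [-0.2, -0.6, -1.5]
opening: 0.608
[0.4666 0.3014 0.0786] 72.3 (array([-0.01, -0.26,  1.81]), array([ 0.003,  0.004, -0.013])) 57.833033751410824
```

```bash
python3 -m creep '[[[0,-0.1,0.6],[0,0,0]],[[0,0,0.5],[0,0,0]],[[0,0,0.3],[0,0,0]],[[0,0,0.2],[0,0,0]],[[0,0,0.1],[0,0,0]],[[0,0,0.1],[0,0,0]],[[0,0,0],[0,0,0]],[[0,0,0],[0,0,0]]]'
python3 w.py
```

```text
t: 28.5
tcp_pos: [0.4684, 0.3013, 0.0622]
eef_rot: [0.483, 3.095, 0.009]
ft_force: [-0.6, 0.2, -1.6]
opening: 0.609
F [ 0.03  0.28 -1.36] [-1.35 -0.65 -1.94 -1.93 -1.28 -0.98] pos [0.4684 0.3014 0.0622] yaw 72.3 open 57.7 t 28.8
```

```bash
python3 -m creep '[[[0,0,0.15],[0,0,0]],[[0,0,0.1],[0,0,0]],[[0,0,0.1],[0,0,0]],[[0,0,0.1],[0,0,0]],[[0,0,0],[0,0,0]],[[0,0,0],[0,0,0]],[[0,0,0],[0,0,0]],[[0,0,0],[0,0,0]]]'
python3 w.py
```

```text
t: 29.6
tcp_pos: [0.4691, 0.3016, 0.0589]
eef_rot: [0.483, 3.094, 0.01]
ft_force: [0.7, -0.1, -0.4]
opening: 0.606
F [-0.09 -0.41 -0.31] [-1.12 -0.23 -0.84  0.71 -0.14 -0.23] pos [0.4691 0.3016 0.0589] yaw 72.3 open 57.8 t 29.9
```

```bash
python3 -m creep '[[[0,0,0],[0,0,0]],[[0,0,0],[0,0,0]],[[0,0,0],[0,0,0]],[[0,0,0],[0,0,0]],[[0,0,-1],[0,0,0]],[[0,0,-3],[0,0,0]],[[0,0,-4],[0,0,0]],[[0,0,-3],[0,0,0]]]' 9.5 25
python3 -m creep '[[[2,-3,-1],[0,0,0]],[[3,-4,0],[0,0,0]],[[3,-4,0],[0,0,0]],[[2,-3,0],[0,0,0]],[[0,0,0],[0,0,0]],[[0,0,0],[0,0,0]],[[0,0,0],[0,0,0]],[[0,0,0],[0,0,0]]]'
python3 - <<'E'
from h import *
from station import bot
p=bot.capture("top");cv2.imwrite("pics/d.png",p["image"][60:340,60:460])
for t in tops(p,p["pose"]): print(t)
p=bot.capture("scene")
for t in tops(p,p["pose"]): print("s",t)
cv2.imwrite("pics/e.png",p["image"])
E
```

```text
t: 30.7
tcp_pos: [0.4647, 0.2994, 0.168]
eef_rot: [0.484, 3.103, -0.0]
ft_force: [1.0, 0.7, 1.1]
opening: 1.001
t: 31.5
tcp_pos: [0.3289, 0.1968, 0.1907]
eef_rot: [0.48, 3.082, 0.021]
ft_force: [-0.3, 0.1, 0.3]
opening: 0.997
(array([ 753.5, -555.2]), array([171.5, 116.5]), 42.1, np.float64(0.0954), np.int32(480))
(array([ 781.9, -322.5]), array([62.1, 26.4]), 61.5, np.float64(0.096), np.int32(65))
(array([725.6, 518.6]), array([ 57.6, 195.9]), 47.2, np.float64(0.0954), np.int32(252))
(array([629.9, -56. ]), array([59.9, 59.4]), 67.2, np.float64(0.0952), np.int32(525))
(array([ 622.9, -258.7]), array([59.3, 59.9]), 56.0, np.float64(0.0953), np.int32(533))
(array([585.4, 261.9]), array([60.8, 59.3]), 72.1, np.float64(0.098), np.int32(522))
(array([465.2, 300.7]), array([59.1, 59.2]), 72.5, np.float64(0.098), np.int32(543))
(array([54.1,  4.1]), array([18.6, 91.8]), 5.0, np.float64(0.0954), np.int32(83))
s (array([40.2,  9.9]), array([ 55.6, 128.8]), 14.4, np.float64(0.0955), np.int32(143))
s (array([ 785.3, -541. ]), array([103.7, 171.9]), 74.5, np.float64(0.0952), np.int32(410))
s (array([ 626., -258.]), array([61. , 59.3]), 55.3, np.float64(0.0948), np.int32(388))
s (array([ 807.7, -310.8]), array([23.2, 59.7]), 73.7, np.float64(0.0956), np.int32(76))
s (array([633.2, -54.9]), array([62.9, 59.6]), 67.9, np.float64(0.095), np.int32(455))
s (array([468.2, 302.2]), array([60.5, 60.6]), 72.3, np.float64(0.0975), np.int32(521))
s (array([588.6, 263.3]), array([59.7, 60.9]), 71.0, np.float64(0.0976), np.int32(570))
```

View pics/d.png

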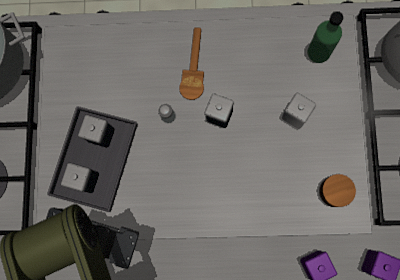

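View pics/e.png

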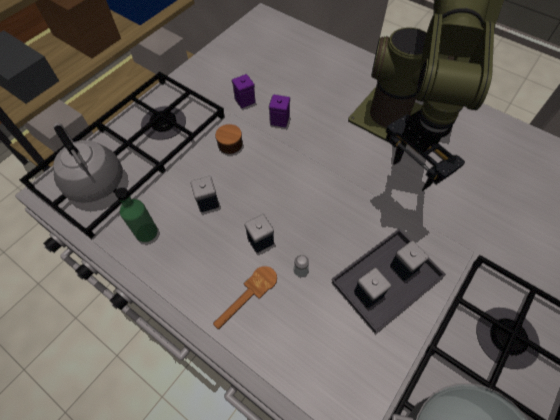

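The crop shows both tins upright in the tray at (94,129) and (77,178). The other two stand on the steel at (219,110) and (298,109), and the paddle, shaker and salt box haven't moved. The scene view agrees, and the gripper is clear of everything. Handing in.

Run:
```python
from station import bot
print(bot.close_job())
```

```text
the job is handed in; nothing more can be done
None
```

I handed the job in at about 31.7 s, with two tins in the baking tray and two left on the steel. `close_job` reported no verdict.

- **Weighing:** I lifted three of the four tins and read the wrist force. The two that started at (0.47, −0.04) and (0.46, −0.20) read 1.1–1.7 N, so they are empty. The one at (0.636, −0.058) read 4.2–4.7 N, so it is full, and I set it back down.
- **Not weighed:** I never touched the tin at (0.624, −0.258). I took it as full only because the task says two are empty and two are full.
- **Tray:** the top and scene cameras both show the two empty tins level in the tray, at about (0.586, 0.262) and (0.466, 0.301). Their tops are about 3 mm higher than those of the tins on the plate, which matches the tray floor.
- **Full tins:** the one I put back ended about 5 mm from where it began. When I released it, the sensor still showed about 1 N of its weight on the gripper, so it may have settled a fraction of a millimetre. The untouched one has not moved.
- **Surroundings:** in the pictures, the paddle, salt box, shaker and purple look-alikes appear unmoved, and the gripper is clear of everything. I did not re-measure these in the last check.
- **Disagreement:** the two cameras differ by about 3 mm on positions, roughly within calibration. No check failed.

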